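# Lay a culture tube on the slant stand

### The job

Take the green-capped culture tube from its level rest and lay it in the groove of the empty blue slant stand, cap at the high end and its foot down at the end stop; keep hold of it until it lies flat along the sloping groove, then let go and move clear. Leave the purple-capped tube on the other stand and everything else on the bench where they are.

Things in the scene. Friction and masses are not known exactly. Their poses are not given: they have to be found in the camera images.
- tube: The tube to lay: tan, rigid, closed culture tube, 120 mm long overall, about 70 g; body 30 mm diameter, 100 mm long; green screw cap 35 mm diameter, 20 mm long. Origin on the tube's axis at mid-length; x along the axis towards the cap, so the flat foot is at x = -60 mm and the cap covers x = 40 to 60 mm. It starts lying level on the white rest, cap roughly towards the robot.
- cap_top (a point): Centre of the tube's cap end face, on the axis 60 mm from the tube's origin.
- rest: Fixed white level rest where the tube starts: base 110 x 70 x 8 mm, with a narrow V-groove 27 mm wide along its x, from x = -55 to 30 mm. Origin under the centre of the base; the axis of the lying tube is 50 mm above it, the groove's lips 42 mm. No end stops; the tube overhangs both lips sideways by 1.5 mm.
- free_stand: The empty stand: moulded blue slant stand for one tube, fixed; base plate 130 x 80 x 8 mm; origin under the centre of the base, z up. On two 12 mm wide posts it carries a narrow V-groove (27 mm wide, 90 mm long) that rises 30 degrees towards the stand's +x side, with an upright end stop at its low (-x) end; the high end faces roughly towards the robot. 
- free_stand_groove: Groove of the empty stand, 85 mm above the stand's origin. Origin = where the tube's origin lies when it is fully seated; x runs up the slope along the groove (30 degrees above level), z is square to the slope and up, y across. Groove 27 mm wide from x = -60 to 30 mm, its lips 8 mm below the x axis; the end stop's face is at x = -60 mm, 27 mm wide, its top 5 mm above the x axis.
- full_stand: The occupied stand, of the same make, size and axes as the empty one; fixed. It holds the purple-capped tube.
- other_tube: Bystander: a like tube (120 mm, 30 mm diameter) with a purple cap, lying loose in the occupied stand's groove; origin at its mid-length on its axis, its own axes level (axis of the tube rises 30 degrees towards x).
- tip_box: Bystander: loose black pipette tip box with pale yellow top, 85 x 120 x 65 mm; origin under its centre.
- tub: Bystander: loose pale plastic tub with green lid, 100 x 140 x 55 mm; origin under its centre.
- vial: Bystander: small loose upright vial with white cap, 28 mm diameter, 50 mm high; origin under its centre.
There are look-alikes about, which are no part of the job. Of the things like the tube, leave any that is pink; of the rest the smaller one is meant. Leave any red look-alike of the free_stand alone.

How it is judged:
By the outcome, as a careful person would: the job done as asked, in the order asked, and still so for the second after the job is handed in, with the robot touching nothing.
It also fails if it takes over 37 s, if anything falls off the work surface, if the arm or the gripper's body presses on something with over 40 N, if the wrist force passes 120 N, or if a joint passes its speed limit or range.

### The arm

A 7-joint arm with a two-finger parallel gripper is mounted at the origin on the work surface. World frame = base frame: x ahead of the robot, y to its left, z up, the work surface at z = 0. Lengths are in m, angles in rad, forces in N, time in s.
With the tool pointing down it reaches from about 0.4 to 0.875 m from the base axis. Payload 6.5 kg.
Tool frame: the origin (TCP) lies at the very end of the fingers, on their centre line; the grasp point (between the pads) lies robot.pinch_z behind it (robot.pinch_z is the distance from the TCP to the grasp point, in m); z points along the fingers, y is the line along which they close (so a half turn about z gives the same grasp; the last joint's range is limited). The gripper opens to 85 mm and grips with 20 to 120 N. Pads are 22 mm wide; open, the fingers measure 114 mm over their backs; the gripper's body (76 mm by 85 mm) begins 54 mm behind the grasp point. The pads swing forward as they close: fully open they stand 13 mm farther back than shut.
Start: joints at [-1.38, 0.536, -0.004, 1.538, 0.003, 1.067, -0.071], TCP at [0.165, 0.629, 0.231] pointing down, gripper open.
Joint ranges: [-2.7, 2.7], [-0.37, 2.16], [-1.27, 1.26], [0.24, 2.4], [-1.31, 4.45], [0.19, 1.91], [-2.76, 2.76]. Speed limits (rad/s): [2.39, 2.39, 3.14, 3.14, 3.14, 3.14, 3.14].

### API

Orientations are given as a unit quaternion [w, x, y, z].
In Python, from cell import robot gives the robot as it stands. The module is installed in compiled form; this text tells all that it offers.
- The arm moves only by the tool jog_arm, never from a script. Its argument "commands" is one flat list of numbers, 5 for each row, row after row: the shift along the tool's x, y, z in m, then the turn about the tool's z in degrees, then the opening, from 0 (shut) to 1 (fully open). A call has 1 to 12 rows; each row shifts and turns the commanded pose from where the row before left it, along the tool's axes as they then stand; what a row does not reach is not made up. A row lasts 1/10 s, in which the tool goes at most 50 mm and 8.59 degrees, less where a joint would pass 70% of its speed; a pose out of reach is approached as far as the arm can. A call is refused whole if a number of a shift passes 0.05 or a number of a turn 8.59, either way. A call with a gripper value outside its range is refused whole. The fingers move at their own pace and stop on an object; "squeeze" is the grip in N (left out, the last holds). Time passes only in rows, so rows that do not move let the fingers close. It gives the time, the measured TCP pose, the force, the opening and the grip force at its end, in the units of the state.
- robot.get_state(): the state, without advancing time (a new reading comes with each control period).
- robot.capture(name): name is "scene" or "side" or "wrist"; returns a dict with "frame" (400x640x3 uint8, blue, green, red), "camera_matrix" (3x3 intrinsics, pixels), "k1" (the pictures are not rectified: a ray, as slopes to the right and down, at radius r is drawn at 1 + k1 r^2 times it, then the intrinsics apply), "rvec" (rotation vector, rad) and "tvec" (3), from world to camera coordinates, as OpenCV has them; the wrist camera has in their place "tool_from_camera" (4x4, takes a point from camera to tool coordinates, whose origin is the TCP and whose axes are the flange's). Camera axes: x right, y down, z forward; pixel columns grow to the right and rows downward; lengths in m; the calibration is good to about 2 mm. A picture is of the moment at which its call begins: read the wrist's pose just before it. There is no depth.
- robot.hand_in(): hands the job in; it is judged then, once.
Trained networks look in a picture, given as the dict that the camera call returned (one of the last four; its "shot" number tells which), for a name from the list of things; names that differ only in an ending like _2 or _b are one class to them, and where a whole thing is asked for, a point or a joint stands for the part that bears it (a point fixed in the world has none). Each returns a list of dicts, best first, with "score" (0 to 1); they miss things now and then, are a little off and sometimes report something else, mostly with a low value. They report only what shows in the picture. A call takes as long as a camera call. They do not tell look-alikes from the thing itself.
- robot.boxes_of(picture, thing): "position" ([column, row] as shares, 0 to 1, of the picture: columns of its width, rows of its height, amid what is visible of it).
- robot.place_of(picture, thing): "position" ([column, row] as shares, 0 to 1, of the picture: columns of its width, rows of its height: a listed point, or the origin of a listed thing).
The state is a dict: "time": time; "q": joint angles; "joint_velocities": joint speeds; "tau": joint torques, N m; "tool_pos": TCP position; "eef_rot": TCP orientation; "force": force on the tool from outside, world axes, zero at the start; "ft_torque": the same for the moment, N m; "width": opening from 0.0 (shut) to 1.0 (fully open); "grasp_force": force on a finger pad.
Only numpy, scipy, OpenCV 4.12 (cv2) and the standard library are available. Lean on these libraries where they do the work, as an engineer would, in place of code of your own. Each camera call takes 0.05 s, during which the arm holds its last target. There are 200 camera calls.

## Working session

There is one attempt and no reset: what is moved stays moved. The work goes in short steps, Python scripts to look and compute and a tool call to move; the robot and the scene stay as the last step left them, time stands still between calls to the robot, and variables do not carry over. Pictures are saved under pics/ and viewed, at most 10 in all, crops included, and the job is handed in when it is done.

Besides the shell and the picture viewer there is one more tool, called after "Call:" in YAML: its name, and indented under it one key for each argument. jog_arm: Moves the arm, as the interface text tells. Its arguments: {"type":"object","properties":{"commands":{"type":"array"},"squeeze":{"type":"number"}},"required":["commands"]}

```bash
mkdir -p pics; ls
python3 - <<'E'
from cell import robot
import cv2,numpy as np
s=robot.get_state();print({k:np.round(v,3) for k,v in s.items()},robot.pinch_z)
for n in("scene","side"):
    c=robot.capture(n);cv2.imwrite(f"pics/{n}0.png",c["frame"])
    print(n,c["camera_matrix"],c["k1"],c["rvec"],c["tvec"])
    for t in("tube","cap_top","rest","free_stand","free_stand_groove","other_tube"):
        print(t,[(round(d["score"],2),np.round(np.array(d["position"])*[640,400],1)) for d in robot.place_of(c,t)])
E
```

```text
pics
{'time': np.float64(0.0), 'q': array([-1.38 ,  0.537, -0.004,  1.539,  0.003,  1.067, -0.071]), 'joint_velocities': array([-0.   , -0.001, -0.001, -0.002,  0.001,  0.   , -0.001]), 'tau': array([-0.0000e+00, -5.8341e+01,  1.0490e+00, -2.5910e+01,  1.2000e-02,
        9.0000e-03, -0.0000e+00]), 'tool_pos': array([0.165, 0.628, 0.23 ]), 'eef_rot': array([-0.   ,  0.128,  0.992, -0.001]), 'force': array([ 0.177, -0.284,  0.434]), 'ft_torque': array([-0.036,  0.018, -0.04 ]), 'grasp_force': np.float64(0.0), 'width': np.float64(1.001)} 0.0187
scene [[459.65130174   0.         316.70110847]
 [  0.         459.65130174 200.1734784 ]
 [  0.           0.           1.        ]] 0.016819937005004164 [ 2.11965085  1.55481255 -0.48079495] [-0.11735253 -0.43032513  1.42161409]
tube [(0.88, array([263.8, 166. ])), (0.72, array([149.9, 209.7]))]
cap_top [(0.75, array([173.8, 184.6])), (0.71, array([238.6, 176.5])), (0.56, array([219. , 200.5]))]
rest [(0.74, array([234.5, 222.3]))]
free_stand [(0.74, array([352.3, 217.1]))]
free_stand_groove [(0.93, array([349.7, 193.7])), (0.62, array([326.9, 137.4])), (0.54, array([350.1, 215.9]))]
other_tube [(0.93, array([457. , 160.8]))]
side [[395.50638366   0.         317.58858318]
 [  0.         395.50638366 200.14478035]
 [  0.           0.           1.        ]] -0.007281562255158594 [ 0.38749316 -2.79120553  1.16761429] [0.55002507 0.20996555 0.84919201]
tube [(0.94, array([398.3, 209. ])), (0.84, array([349.1, 159. ]))]
cap_top [(0.95, array([400.9, 190.5])), (0.87, array([375.5, 163.7])), (0.76, array([404.2, 151. ]))]
rest [(0.92, array([356.2, 173. ]))]
free_stand [(0.97, array([302.3, 246.2])), (0.69, array([378.5, 263.3]))]
free_stand_groove [(0.97, array([383.9, 235.5])), (0.9, array([308.2, 222.6]))]
other_tube [(0.93, array([279. , 333.8]))]
```

View pics/scene0.png

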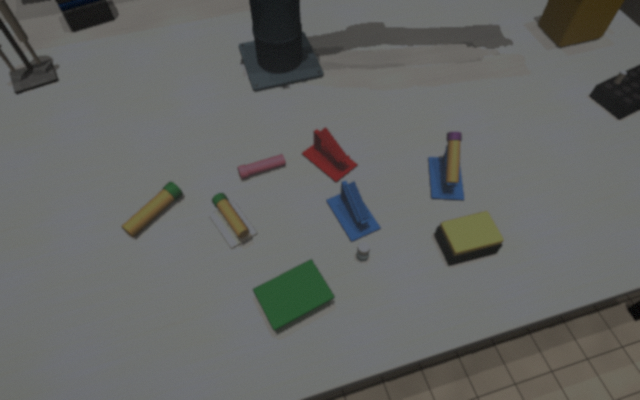

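View pics/side0.png

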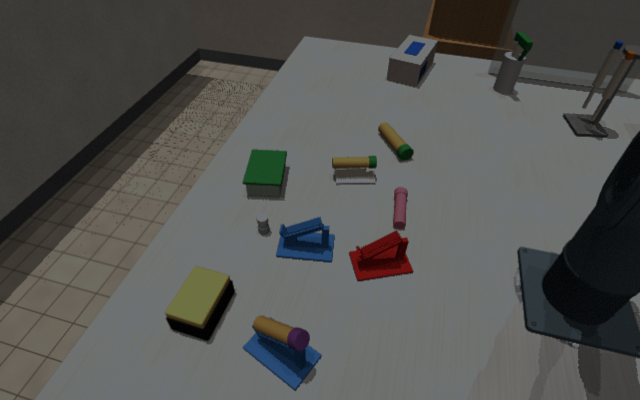

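The scene view shows these candidates for the tube:
- green-capped tube on the white rest at (230,216)
- larger green-capped tube on the bench at (153,209)
- pink tube at (262,166)
- purple-capped tube on the far stand at (454,160)

Pink is excluded, and the smaller of the rest is the one on the white rest. The target stand is the empty blue one at (352,212), not the red one at (330,153). In the side view the tube is at (354,162) and the blue stand at (306,240).

```bash
cat > h.py <<'E'
import numpy as np,cv2
from cell import robot
from scipy.spatial.transform import Rotation as R
def rot(q): return R.from_quat(np.roll(q,-1)).as_matrix()
def campose(c,st=None):
    """world_from_camera rotation, centre"""
    if "rvec" in c:
        M=cv2.Rodrigues(np.array(c["rvec"],float))[0]
        return M.T,-M.T@np.ravel(c["tvec"])
    T=np.eye(4);T[:3,:3]=rot(st["eef_rot"]);T[:3,3]=st["tool_pos"]
    T=T@np.array(c["tool_from_camera"]);return T[:3,:3],T[:3,3]
def dist(c): return np.array([c["k1"],0,0,0,0],float)
def ray(c,px,st=None):
    M,o=campose(c,st)
    u=cv2.undistortPoints(np.array([[px]],float),np.array(c["camera_matrix"]),dist(c)).ravel()
    d=M@np.r_[u,1];return o,d/np.linalg.norm(d)
def proj(c,P,st=None):
    M,o=campose(c,st)
    return cv2.projectPoints(np.atleast_2d(P).astype(float),cv2.Rodrigues(M.T)[0],-M.T@o,np.array(c["camera_matrix"]),dist(c))[0][:,0]
def tri(rays):
    A=sum(np.eye(3)-np.outer(d,d) for o,d in rays);b=sum((np.eye(3)-np.outer(d,d))@o for o,d in rays)
    p=np.linalg.solve(A,b);return p,max(np.linalg.norm((np.eye(3)-np.outer(d,d))@(p-o)) for o,d in rays)
def atz(r,z): return r[0]+r[1]*(z-r[0][2])/r[1][2]
E
python3 - <<'E'
from h import *
a=robot.capture("scene");b=robot.capture("side")
for n,p,q in [("cap",(219,200.5),(375.5,163.7)),("tube",(230,216),(349,159)),("rest",(234.5,222.3),(356.2,173)),("stand",(352.3,217.1),(302.3,246.2)),("groove",(349.7,193.7),(308.2,222.6)),("groove2",(350.1,215.9),(308.2,222.6)),("big",(149.9,209.7),(398,138)),("bigcap",(173.8,184.6),(404.2,151)),("other",(457,160.8),(279,333.8))]:
    P,e=tri([ray(a,p),ray(b,q)]);print(n,P.round(3),round(e,4))
print(proj(a,robot.get_state()["tool_pos"]),proj(b,robot.get_state()["tool_pos"]))
s=robot.get_state();w=robot.capture("wrist");cv2.imwrite("pics/w0.png",w["frame"])
print(np.round(w["tool_from_camera"],3),w["camera_matrix"][0][0])
im=np.hstack([cv2.resize(a["frame"][130:270,100:400],(400,187)),]) 
cv2.imwrite("pics/crop0.png",cv2.resize(a["frame"][150:260,120:400],None,fx=2.8,fy=2.8,interpolation=cv2.INTER_CUBIC))
E
```

```text
cap [ 0.484 -0.272  0.041] 0.0038
tube [ 0.552 -0.253  0.061] 0.001
rest [ 0.533 -0.251  0.012] 0.0056
stand [ 0.602  0.025 -0.002] 0.0002
groove [0.588 0.019 0.08 ] 0.0007
groove2 [0.608 0.001 0.044] 0.0155
big [ 0.441 -0.437  0.021] 0.0068
bigcap [ 0.409 -0.365  0.038] 0.0026
other [0.568 0.291 0.079] 0.0066
[[514.24098416 -18.28212824]] [[625.7534545  796.10210166]]
[[-0.001 -0.966 -0.26   0.066]
 [ 1.    -0.001  0.     0.   ]
 [-0.001 -0.26   0.966 -0.143]
 [ 0.     0.     0.     1.   ]] 349.34272977081673
```

View pics/crop0.png

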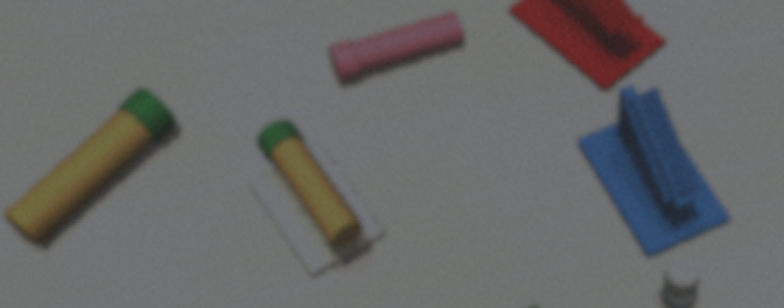

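The crop confirms the choice: the tube on the white rest is visibly smaller than the loose green-capped one. Its cap is at crop (279,138), pointing towards the robot. I'm moving over the stand first to look with the wrist camera.

Call:
jog_arm:
  commands: [-0.03,-0.025,-0.002,0,1,-0.03,-0.025,-0.002,0,1,-0.03,-0.025,-0.002,0,1,-0.03,-0.025,-0.002,0,1,-0.03,-0.025,-0.002,0,1,-0.03,-0.025,-0.002,0,1,-0.03,-0.025,-0.002,0,1,-0.03,-0.025,-0.002,0,1,-0.03,-0.025,-0.002,0,1]

```text
time: 1.75
tool_pos: [0.3699, 0.3412, 0.2497]
eef_rot: [0.0, 0.128, 0.992, 0.0]
force: [0.8, 1.2, 0.2]
width: 1.001
grasp_force: 0.0
```

Call:
jog_arm:
  commands: [-0.03,-0.025,-0.002,0,1,-0.03,-0.025,-0.002,0,1,-0.03,-0.025,-0.002,0,1,-0.03,-0.025,-0.002,0,1,-0.03,-0.025,-0.002,0,1,-0.03,-0.025,-0.002,0,1,-0.03,-0.025,-0.002,0,1,-0.03,-0.025,-0.002,0,1,-0.03,-0.025,-0.002,0,1,0,0,0,0,1]

```text
time: 2.75
tool_pos: [0.5757, 0.0499, 0.2679]
eef_rot: [0.002, 0.132, 0.991, -0.001]
force: [0.0, -0.3, -0.4]
width: 1.001
grasp_force: 0.0
```

Run:
```python
from h import *
s=robot.get_state();w=robot.capture("wrist");cv2.imwrite("pics/w1.png",w["frame"])
print(s["time"],s["tool_pos"],s["eef_rot"],s["q"].round(2))
for t in("free_stand","free_stand_groove"):
    for d in robot.place_of(w,t):
        p=np.array(d["position"])*[640,400];print(t,round(d["score"],2),p.round(1),atz(ray(w,p,s),0 if t=="free_stand" else .085).round(4))
```

```text
2.75 [0.57569107 0.04993488 0.26790284] [ 0.00160303  0.13206534  0.99123866 -0.00144471] [-0.38  0.38  0.28  1.71 -0.11  1.06  1.24]
free_stand 0.87 [261.5  32.1] [0.4163 0.0251 0.    ]
free_stand 0.86 [307.7 191.2] [0.5986 0.0252 0.    ]
free_stand_groove 0.82 [301.5 208.5] [0.5956 0.0236 0.085 ]
free_stand_groove 0.71 [239.    9.8] [0.4145 0.021  0.085 ]
```

View pics/w1.png

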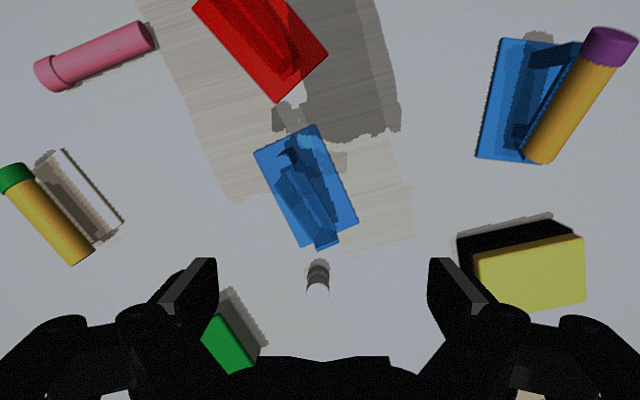

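The wrist view shows the empty blue stand at (306,188) with its high groove end towards the robot (up in the picture). The vial is at (317,278) and the purple-capped tube is on its stand at (580,95). Next is a silhouette fit of the stand pose in this picture and the side view.

```bash
cat > fit.py <<'E'
from h import *
from scipy.optimize import minimize
c30,s30=np.cos(np.pi/6),np.sin(np.pi/6)
def box(x0,x1,y,z0,z1): return np.array([[x,yy,z] for x in(x0,x1) for yy in(-y,y) for z in(z0,z1)])
G=np.array([[c30,0,-s30],[0,1,0],[s30,0,c30]])
def gr(P): return P@G.T+[0,0,.085]
PARTS=[box(-.065,.065,.04,0,.008),gr(box(-.06,.03,.0135,-.018,-.008)),gr(box(-.064,-.06,.0135,-.02,.005))]
def place(P,v): 
    c,s=np.cos(v[2]),np.sin(v[2]);return P@np.array([[c,s,0],[-s,c,0],[0,0,1]])+[v[0],v[1],0]
def sil(c,s,v,parts=PARTS):
    m=np.zeros((1600,2560),np.uint8)
    for P in parts: cv2.fillConvexPoly(m,cv2.convexHull((proj(c,place(P,v),s)*4+1.5).round().astype(np.int32)),255)
    return cv2.resize(m,(640,400),interpolation=cv2.INTER_AREA)/255.
def fit(c,s,mask,v0,parts=PARTS,d=.015):
    f=lambda v:np.abs(sil(c,s,v,parts)-mask).sum()
    r=minimize(f,v0,method="Nelder-Mead",options=dict(initial_simplex=np.array([v0,[v0[0]+d,v0[1],v0[2]],[v0[0],v0[1]+d,v0[2]],[v0[0],v0[1],v0[2]+.2]]),xatol=1e-4,fatol=.5))
    return r.x,r.fun/mask.sum()
def blob(m,px):
    m=cv2.morphologyEx(m.astype(np.uint8),cv2.MORPH_CLOSE,np.ones((5,5)))
    n,l=cv2.connectedComponents(m);return (l==l[int(px[1]),int(px[0])]).astype(float)
def hsv(c): return cv2.cvtColor(cv2.GaussianBlur(c["frame"],(3,3),0),cv2.COLOR_BGR2HSV)
E
python3 - <<'E'
from fit import *
s=robot.get_state();w=robot.capture("wrist")
H=hsv(w);b=cv2.inRange(H,(98,90,20),(125,255,255))>0
m=blob(b,(340,215));print(m.sum())
for y in(3.0,3.5,2.6): print(fit(w,s,m,[.598,.025,y]))
v=fit(w,s,m,[.598,.025,3.5])[0]
c=robot.capture("side");H=hsv(c);ms=blob(cv2.inRange(H,(98,90,20),(125,255,255))>0,(305,250));print(ms.sum(),fit(c,None,ms,v))
im=w["frame"].copy()
for P in PARTS: cv2.polylines(im,[cv2.convexHull(proj(w,place(P,v),s).astype(np.float32)).astype(int)],True,(0,255,255),1)
im[m>0,2]=np.minimum(im[m>0,2]+60,255)
cv2.imwrite("pics/fit1.png",cv2.resize(im[90:290,200:420],None,fx=2.7,fy=2.7))
E
```

```text
7435.0
(array([0.59429013, 0.02541971, 3.30092513]), np.float64(0.023835858485963316))
(array([0.59448874, 0.02546341, 3.29908576]), np.float64(0.022126402679430883))
(array([0.59449095, 0.02554742, 3.29489917]), np.float64(0.024022047285625753))
1936.0 (array([0.59422462, 0.02263127, 3.312988  ]), np.float64(0.08524955436720143))
```

View pics/fit1.png

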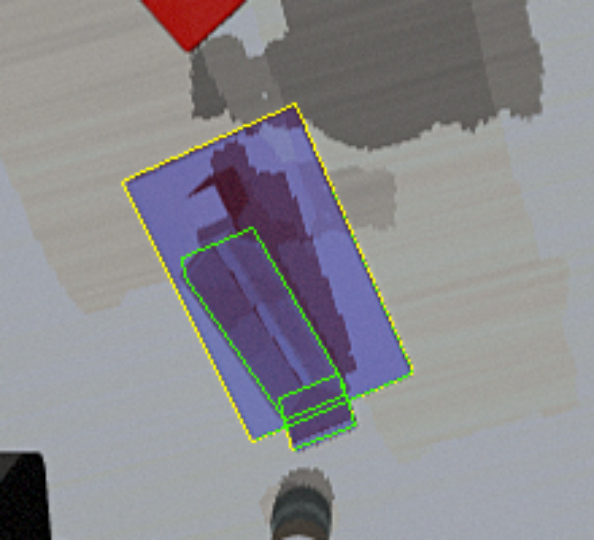

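The overlay matches well: base (0.594, 0.0255), yaw 189°, and the side view agrees within 3 mm. Now the tube.

Call:
jog_arm:
  commands: [-0.004,-0.038,0.006,0,1,-0.004,-0.038,0.006,0,1,-0.004,-0.038,0.006,0,1,-0.004,-0.038,0.006,0,1,-0.004,-0.038,0.006,0,1,-0.004,-0.038,0.006,0,1,-0.004,-0.038,0.006,0,1,-0.004,-0.038,0.006,0,1,0,0,0,-8,1,0,0,0,-8,1,0,0,0,-8,1,0,0,0,-5,1]

```text
time: 4.2
tool_pos: [0.5272, -0.2443, 0.2193]
eef_rot: [0.0, -0.128, 0.992, 0.0]
force: [0.5, 0.0, 0.9]
width: 1.002
grasp_force: 0.0
```

Run:
```python
from fit import *
s=robot.get_state();w=robot.capture("wrist");cv2.imwrite("pics/w2.png",w["frame"])
print(s["time"],s["tool_pos"],s["eef_rot"],s["q"].round(2))
for t in("tube","cap_top"):
    for d in robot.place_of(w,t):
        p=np.array(d["position"])*[640,400];print(t,round(d["score"],2),p.round(1),atz(ray(w,p,s),.05).round(4))
```

```text
4.2 [ 0.5271677  -0.24425649  0.21932187] [ 1.06942977e-04 -1.27991461e-01  9.91775189e-01  3.84993555e-04] [ 0.17  0.44  0.24  1.75 -0.12  0.97  2.29]
tube 0.96 [307.4 197.5] [ 0.5417 -0.2541  0.05  ]
tube 0.79 [456.4  72. ] [ 0.4041 -0.159   0.05  ]
tube 0.77 [145.8  43. ] [ 0.4476 -0.4156  0.05  ]
cap_top 0.68 [300.8 128.5] [ 0.4828 -0.2747  0.05  ]
cap_top 0.55 [394.3  57.7] [ 0.4068 -0.2131  0.05  ]
```

View pics/w2.png

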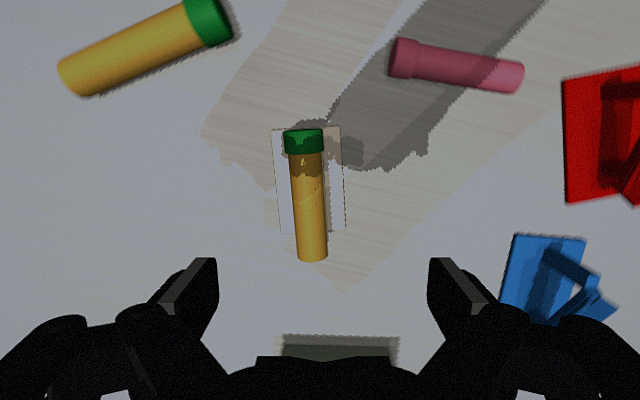

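The wrist view shows the target tube on the rest: cap at (303,140), foot at (312,255). The larger lookalike is at (145,45) and the pink one at (455,65). Fitting the tube's pose next.

Run:
```python
from fit import *
s=robot.get_state();w=robot.capture("wrist")
a=np.linspace(0,2*np.pi,40)
def cyl(x0,x1,r): return np.array([[x,r*np.cos(t),.05+r*np.sin(t)] for x in(x0,x1) for t in a])
T=[cyl(-.06,.04,.015),cyl(.04,.06,.0175)]
H=hsv(w);m=blob(cv2.inRange(H,(10,110,25),(90,255,255))>0,(308,210));print(m.sum())
v,e=fit(w,s,m,[.5417,-.254,np.pi+.3],T);print(v,np.degrees(v[2]),e)
M=rot(s["eef_rot"]);ax=np.array([np.cos(v[2]),np.sin(v[2]),0])
print("tool-frame axis angle",np.degrees(np.arctan2(*(M.T@ax)[[1,0]])))
for g in(-.015,): 
    P=np.r_[v[:2],.05]+g*ax; print(P,"tool shift to grasp",M.T@(P-np.array(s["tool_pos"]))+[0,0,robot.pinch_z])
```

```text
4267.0
[ 0.53923367 -0.2546755   3.46148116] 198.32826137975468 0.060622102133564934
tool-frame axis angle -4.052760323530602
[ 0.55347273 -0.24995859  0.05      ] tool shift to grasp [-0.02414809 -0.01175554  0.18809677]
```

Call:
jog_arm:
  commands: [-0.024,-0.012,0,-4,1,0,0,0.04,0,1,0,0,0.04,0,1,0,0,0.03,0,1,0,0,0.02,0,1,0,0,0,0,1]

```text
time: 5.0
tool_pos: [0.551, -0.25, 0.0864]
eef_rot: [-0.003, -0.159, 0.987, 0.001]
force: [1.0, 0.1, -0.0]
width: 1.002
grasp_force: 0.0
```

Run:
```python
from fit import *
s=robot.get_state();w=robot.capture("wrist");cv2.imwrite("pics/w3.png",w["frame"])
P=np.array([.5535,-.2500,.05]);M=rot(s["eef_rot"]);print(s["tool_pos"],M.T@(P-s["tool_pos"])+[0,0,robot.pinch_z],np.degrees(np.arctan2(*M[[1,0],0])))
H=hsv(w);m=blob(cv2.inRange(H,(10,110,25),(90,255,255))>0,(315,200))
a=np.linspace(0,2*np.pi,40)
def cyl(x0,x1,r): return np.array([[x,r*np.cos(t),.05+r*np.sin(t)] for x in(x0,x1) for t in a])
v,e=fit(w,s,m,[.5392,-.2547,3.4615],[cyl(-.06,.04,.015),cyl(.04,.06,.0175)]);print(v,np.degrees(v[2]),e,m.sum())
```

```text
[ 0.55102855 -0.25000844  0.08639767] [-0.00251633 -0.0008977   0.05508352] -161.75914650702296
[ 0.54016499 -0.25474497  3.45582926] 198.00443155409562 0.03457098293371819 12961.0
```

View pics/w3.png

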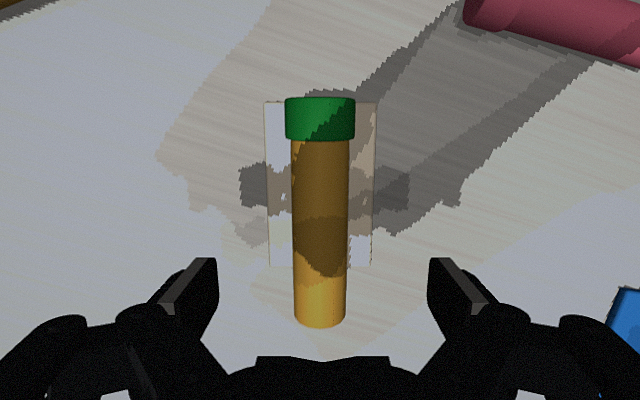

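The tube is centred between the fingers, axis vertical in the picture at column 320. Descend and grip.

Call:
jog_arm:
  commands: [-0.003,-0.001,0.02,0,1,0,0,0.02,0,1,0,0,0.013,0,1,0,0,0,0,1,0,0,0,0,0,0,0,0,0,0,0,0,0,0,0,0,0,0,0,0,0,0,0,0,0,0,0,0,0,0,0,0,0,0,0,0,0,0,0,0]
  squeeze: 30

```text
time: 6.25
tool_pos: [0.5562, -0.2499, 0.0373]
eef_rot: [-0.0, -0.159, 0.987, 0.001]
force: [-3.8, 4.6, 8.8]
width: 0.354
grasp_force: 28.9
```

Call:
jog_arm:
  commands: [0,0,-0.01,0,0,0,0,-0.02,0,0,0,0,-0.04,0,0,0,0,-0.04,0,0,0,0,-0.04,0,0,0,0,0,0,0]

```text
time: 6.85
tool_pos: [0.5597, -0.2537, 0.193]
eef_rot: [0.005, -0.159, 0.987, -0.003]
force: [0.4, -0.2, -1.6]
width: 0.334
grasp_force: 32.5
```

Run:
```python
from fit import *
s=robot.get_state();c=robot.capture("side");w=robot.capture("wrist")
cv2.imwrite("pics/s4.png",cv2.resize(np.hstack([c["frame"][90:250,260:480],w["frame"][80:400:2,200:440][:, :220]]),None,fx=1.8,fy=1.8))
M=rot(s["eef_rot"]);yaw=np.degrees(np.arctan2(*M[[1,0],0]))
print(s["time"],s["tool_pos"],yaw,s["q"].round(2),s["width"],s["grasp_force"],s["force"])
H=hsv(w);m=cv2.inRange(H,(35,80,20),(90,255,255))>0;m[:, :240]=0;m[:,420:]=0;m[300:]=0
ys,xs=np.nonzero(m);print("cap bbox",xs.min(),xs.max(),ys.min(),ys.max())
```

```text
6.85 [ 0.55971711 -0.2536596   0.19300836] -161.75202893758402 [ 0.19  0.52  0.22  1.69 -0.14  0.94  2.35] 0.33383015639761365 32.49498903751373 [ 0.41476273 -0.1706209  -1.59365607]
cap bbox 275 371 76 138
```

View pics/s4.png

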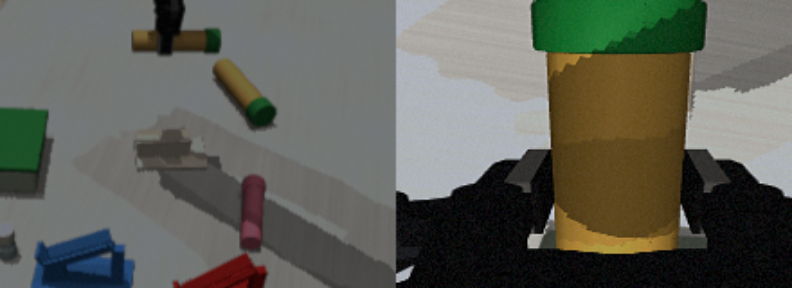

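The tube is held level (side view, crop (175,40)) and the rest is empty. Fitting the tube in the hand gives where along the tube the grip sits.

```bash
cat > hand.py <<'E'
from fit import *
a=np.linspace(0,2*np.pi,48)
def cyl(x0,x1,r): return np.array([[x,r*np.cos(t),r*np.sin(t)] for x in(x0,x1) for t in a])
T=[cyl(-.06,.04,.015),cyl(.04,.06,.0175)]
def inhand(w,rmax=250):
    """tube origin in tool frame x,y,z(rel. pinch) and pitch (cap up +), yaw"""
    I=dict(tool_pos=np.zeros(3),eef_rot=np.array([1.,0,0,0]))
    H=hsv(w);m=blob(cv2.inRange(H,(10,110,20),(90,255,255))>0,(320,190));m[rmax:]=0
    def sl(v):
        o=np.zeros((1600,2560),np.uint8);Q=R.from_euler("zy",[v[4],v[3]]).as_matrix()
        for P in T: cv2.fillConvexPoly(o,cv2.convexHull((proj(w,P@Q.T+[v[0],v[1],v[2]-robot.pinch_z],I)*4+1.5).round().astype(np.int32)),255)
        o=cv2.resize(o,(640,400),interpolation=cv2.INTER_AREA)/255.;o[rmax:]=0;return o
    f=lambda v:np.abs(sl(v)-m).sum()
    v0=np.array([.015,0,0,0,0]);S=np.vstack([v0]+[v0+d for d in np.diag([.01,.005,.008,.15,.08])])
    r=minimize(f,v0,method="Nelder-Mead",options=dict(initial_simplex=S,xatol=1e-4,fatol=.5,maxiter=600))
    return r.x,r.fun/m.sum(),m.sum()
E
python3 - <<'E'
from hand import *
s=robot.get_state();w=robot.capture("wrist");print(s["time"],s["tool_pos"],*inhand(w))
E
```

```text
6.95 [ 0.55676054 -0.25192938  0.1877297 ] [ 0.0156719   0.00068987  0.00868218 -0.0609124   0.00141439] 0.014086524805177162 14289.0
```

The grip is 15.7 mm on the foot side of the tube's origin, and the tube is nearly level (cap 3.5° down). I'll carry it over the stand about 12 mm up-slope of its seat, so the high lip can tilt it in the grip.

Call:
jog_arm:
  commands: [0,0,0,4.6,0,0,0,0,4.6,0,-0.008,0.027,0,0,0,-0.008,0.027,0,0,0,-0.008,0.027,0,0,0,-0.008,0.027,0,0,0,-0.008,0.027,0,0,0,-0.008,0.027,0,0,0,-0.008,0.027,0,0,0,-0.008,0.027,0,0,0,-0.008,0.027,0,0,0,-0.008,0.024,0,0,0]

```text
time: 8.2
tool_pos: [0.5918, 0.0263, 0.1845]
eef_rot: [-0.002, -0.08, 0.997, 0.0]
force: [0.7, 0.7, -1.8]
width: 0.338
grasp_force: 32.5
```

Call:
jog_arm:
  commands: [0,0,0,0,0,0,0,0,0,0]

```text
time: 8.4
tool_pos: [0.592, 0.025, 0.1848]
eef_rot: [-0.001, -0.08, 0.997, -0.0]
force: [-0.6, -0.5, -0.6]
width: 0.339
grasp_force: 32.5
```

Run:
```python
from hand import *
s=robot.get_state();w=robot.capture("wrist");M=rot(s["eef_rot"])
print(s["time"],s["tool_pos"],np.degrees(np.arctan2(*M[[1,0],0]))+360,s["q"].round(2),s["force"])
print(M.T@(np.array([.5977,.0254,.072])-s["tool_pos"]));print(*inhand(w))
H=hsv(w);print(robot.get_state()["grasp_force"])
```

```text
8.4 [0.59204192 0.02499401 0.18481594] 189.16375962286693 [-0.28  0.5   0.22  1.75 -0.13  0.91  1.72] [-0.55358969 -0.51168044 -0.61580219]
[-0.0059729  -0.00047718  0.11279943]
[0.01656933 0.00066806 0.01192094 0.00689881 0.00276214] 0.012294811668950177 14211.0
32.49038815498352
```

Run:
```python
from hand import *
for i in range(3):
    w=robot.capture("wrist");print(*[np.round(x,4) for x in inhand(w,(250,230,270)[i])])
a=robot.capture("scene");c=robot.capture("side")
s=robot.get_state();M=rot(s["eef_rot"])
# side-camera check: render tube outline for two axis offsets
im=c["frame"].copy()
for h,col in((.008,(0,255,255)),(.012,(255,0,255))):
    for P in T: cv2.polylines(im,[cv2.convexHull(proj(c,(P+[.016,0,h-robot.pinch_z])@M.T+s["tool_pos"]).astype(np.float32)).astype(int)],True,col,1)
cv2.imwrite("pics/s5.png",cv2.resize(im[120:280,220:420],None,fx=3.5,fy=3.5,interpolation=cv2.INTER_CUBIC))
```

```text
[ 0.0159  0.0007  0.0097 -0.0529  0.0036] 0.0155 14217.0
[ 0.0162  0.0005  0.0105 -0.0167  0.0063] 0.0124 12747.0
[ 0.0157  0.0006  0.0087 -0.0513  0.0038] 0.0161 15704.0
```

View pics/s5.png

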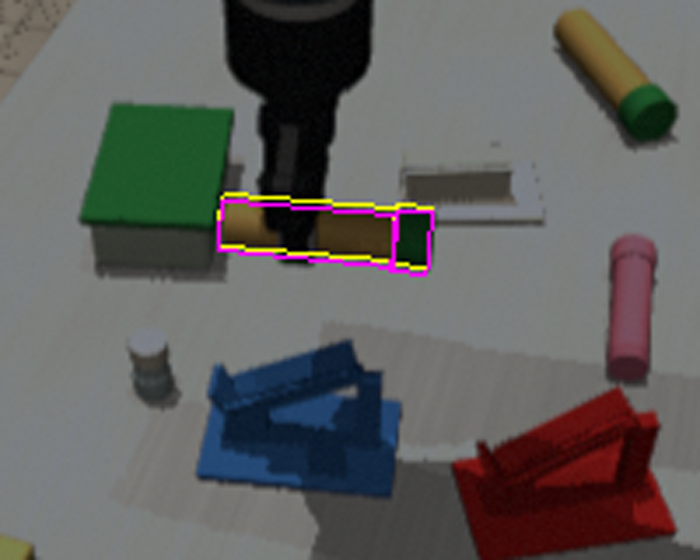

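The tube is level above the stand; the high lip at crop (350,345) will meet the body between the grip and the cap. Lowering to just above first contact.

Call:
jog_arm:
  commands: [-0.006,0,0.02,0,0,0,0,0.02,0,0,0,0,0.02,0,0,0,0,0.01,0,0,0,0,0,0,0]
  squeeze: 22

```text
time: 9.2
tool_pos: [0.5979, 0.0253, 0.115]
eef_rot: [-0.001, -0.079, 0.997, -0.0]
force: [-0.1, 0.8, -0.5]
width: 0.339
grasp_force: 32.5
```

Call:
jog_arm:
  commands: [0,0,0.004,0,0,0,0,0.004,0,0,0,0,0.004,0,0,0,0,0.004,0,0,0,0,0,0,0]

```text
time: 9.7
tool_pos: [0.5986, 0.0257, 0.0998]
eef_rot: [-0.0, -0.079, 0.997, -0.0]
force: [-0.2, 0.7, -1.6]
width: 0.339
grasp_force: 32.5
```

Call:
jog_arm:
  commands: [0,0,0.004,0,0,0,0,0.004,0,0,0,0,0,0,0]

```text
time: 10.0
tool_pos: [0.5985, 0.0257, 0.0916]
eef_rot: [-0.001, -0.079, 0.997, -0.0]
force: [-0.3, 0.4, -1.2]
width: 0.338
grasp_force: 32.5
```

Call:
jog_arm:
  commands: [0,0,0.004,0,0,0,0,0.004,0,0,0,0,0,0,0]

```text
time: 10.3
tool_pos: [0.6007, 0.0254, 0.0852]
eef_rot: [0.002, -0.079, 0.997, -0.0]
force: [1.3, -0.2, 5.9]
width: 0.335
grasp_force: 33.5
```

Run:
```python
from hand import *
s=robot.get_state();w=robot.capture("wrist");c=robot.capture("side");print(s["tool_pos"],s["force"],*[np.round(x,4) for x in inhand(w)])
cv2.imwrite("pics/s6.png",np.hstack([cv2.resize(c["frame"][180:280,250:370],None,fx=3.3,fy=3.3,interpolation=cv2.INTER_CUBIC),cv2.resize(w["frame"],None,fx=.6,fy=.6)[:, :]][:1]))
```

```text
[0.60068003 0.02540334 0.08515219] [ 1.33680459 -0.15757605  5.88787764] [0.0161 0.0003 0.0046 0.026  0.0035] 0.0221 15015.0
```

View pics/s6.png

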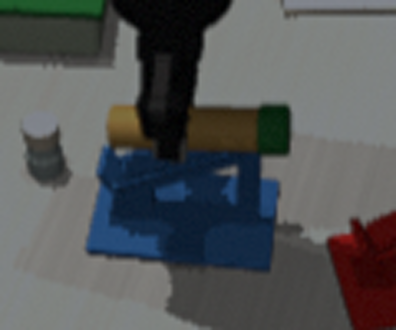

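Picture shows contact: the tube is level, body resting on the high lip. Foot end clears the stop at (105,150). Lowering on so it tilts.

Call:
jog_arm:
  commands: [0.002,0,0.003,0,0,0,0,0.003,0,0,0,0,0,0,0]

```text
time: 10.7
tool_pos: [0.601, 0.0256, 0.0803]
eef_rot: [0.004, -0.079, 0.997, -0.0]
force: [4.8, 0.2, 8.2]
width: 0.337
grasp_force: 34.6
```

Run:
```python
from hand import *
s=robot.get_state();w=robot.capture("wrist");print(s["tool_pos"],s["force"],s["grasp_force"],*[np.round(x,4) for x in inhand(w,300)])
```

```text
[0.60100613 0.02557672 0.08027675] [4.78915287 0.21316985 8.16684114] 34.59766924381256 [ 0.0167  0.0005  0.0042  0.1904 -0.    ] 0.0154 19901.0
```

Call:
jog_arm:
  commands: [0.001,0,0.003,0,0,0,0,0.003,0,0,0,0,0,0,0]

```text
time: 11.05
tool_pos: [0.6007, 0.0255, 0.0747]
eef_rot: [0.005, -0.079, 0.997, -0.0]
force: [6.3, 0.1, 8.9]
width: 0.342
grasp_force: 36.9
```

Call:
jog_arm:
  commands: [0,0,0.003,0,0,0,0,0.002,0,0,0,0,0,0,0]

```text
time: 11.35
tool_pos: [0.6018, 0.0257, 0.0713]
eef_rot: [0.006, -0.079, 0.997, 0.0]
force: [3.0, 1.0, 19.2]
width: 0.336
grasp_force: 45.1
```

```bash
cat > world.py <<'E'
from hand import *
s=robot.get_state();w=robot.capture("wrist");v,e,n=inhand(w,300);M=rot(s["eef_rot"])
print(s["time"],s["tool_pos"].round(4),s["force"].round(1),s["grasp_force"],v.round(4),round(e,4))
O=np.array([.5944,.0255,.085]);y=np.radians(189.);B=np.array([[np.cos(y),-np.sin(y),0],[np.sin(y),np.cos(y),0],[0,0,1]])@G
P=M@(v[:3]-[0,0,robot.pinch_z])+s["tool_pos"];ax=M@np.array([np.cos(v[3])*np.cos(v[4]),0,-np.sin(v[3])])
print("tube origin in groove frame mm",(B.T@(P-O)*1e3).round(1),"tilt",np.degrees(np.arcsin(ax[2])).round(1))
E
python3 world.py
```

```text
11.35 [0.6018 0.0257 0.0713] [ 3.   1.  19.2] 45.10144740343094 [ 0.0154  0.0005 -0.0011  0.4068 -0.001 ] 0.0143
tube origin in groove frame mm [10.2  0.5  1. ] tilt 22.6
```

Call:
jog_arm:
  commands: [0,0,0.002,0,0,0,0,0.001,0,0,0,0,0,0,0]

```text
time: 11.7
tool_pos: [0.6024, 0.0258, 0.0703]
eef_rot: [0.006, -0.079, 0.997, 0.0]
force: [-2.1, 1.0, 36.2]
width: 0.338
grasp_force: 48.2
```

```bash
python3 world.py
```

```text
11.7 [0.6024 0.0258 0.0703] [-2.1  1.  36.2] 48.241097778081894 [ 0.0154  0.0005 -0.0017  0.4222  0.0007] 0.014
tube origin in groove frame mm [9.5 0.5 0.9] tilt 23.5
```

```bash
cat > ext.py <<'E'
from hand import *
O=np.array([.5944,.0255,.085]);y=np.radians(189.);Bz=np.array([[np.cos(y),-np.sin(y),0],[np.sin(y),np.cos(y),0],[0,0,1]])
def ext():
    I=[]
    for n in("scene","side"):
        c=robot.capture(n);H=cv2.cvtColor(c["frame"],cv2.COLOR_BGR2HSV)
        t=cv2.inRange(H,(10,90,20),(90,255,255))>0
        k=np.zeros((400,640));p=proj(c,O)[0].astype(int);cv2.circle(k,tuple(int(q) for q in p),42,1,-1)
        val=(k>0)&(t|(H[...,2]>45)|((H[...,0]>95)&(H[...,1]>90)))
        I.append((c,t.astype(float),val));print(n,(t&val).sum(),val.sum(),end=" ")
    def f(v,out=False):
        th=v[2];L=np.array([[np.cos(th),0,-np.sin(th)],[0,1,0],[np.sin(th),0,np.cos(th)]]);o=G@np.array([v[0],v[3],v[1]])
        e=0
        for c,t,val in I:
            m=np.zeros((1600,2560),np.uint8)
            for P in T: cv2.fillConvexPoly(m,cv2.convexHull((proj(c,(P@L.T+o)@Bz.T+O)*4+1.5).round().astype(np.int32)),255)
            m=cv2.resize(m,(640,400),interpolation=cv2.INTER_AREA)/255.;e+=np.abs(m-t)[val].sum()
        return e
    v0=np.array([.008,.003,.4,0]);S=np.vstack([v0]+[v0+d for d in np.diag([.01,.006,.15,.005])])
    r=minimize(f,v0,method="Nelder-Mead",options=dict(initial_simplex=S,xatol=1e-4,fatol=.2,maxiter=500))
    print("\nx,z,y mm",(r.x[[0,1,3]]*1e3).round(1),"tilt",np.degrees(r.x[2]).round(1),"cost",r.fun)
if __name__=="__main__":
    ext()
    w=robot.capture("wrist")
    for r in(200,250,320): print([np.round(q,4) for q in inhand(w,r)])
    print(robot.get_state()["force"],robot.get_state()["q"].round(3))
E
python3 ext.py
```

```text
scene 230 3886 side 514 4656 
x,z,y mm [11.7  4.1 -2. ] tilt 26.7 cost 201.6627450980392
[array([1.590e-02, 5.000e-04, 2.000e-04, 4.664e-01, 1.000e-04]), np.float64(0.0144), np.float64(14480.0)]
[array([ 0.0143,  0.0014, -0.0097,  0.265 , -0.0233]), np.float64(0.0473), np.float64(18760.0)]
[array([ 0.0156,  0.0005, -0.0011,  0.438 , -0.    ]), np.float64(0.0144), np.float64(23901.0)]
[-1.6411219   0.68477468 37.03298099] [-0.246  0.667  0.176  1.789 -0.173  0.688  1.755]
```

The tilt stops near 26° with the force rising, so something other than the tube is touching, probably a finger tip on a groove lip. I'll ease off and re-measure the sideways offset.

Call:
jog_arm:
  commands: [0,0,-0.004,0,0,0,0,-0.003,0,0,0,0,0,0,0]

```text
time: 12.2
tool_pos: [0.6009, 0.0256, 0.0719]
eef_rot: [0.005, -0.079, 0.997, -0.0]
force: [12.5, -0.1, -10.2]
width: 0.336
grasp_force: 42.2
```

```bash
cat > rel.py <<'E'
from hand import *
s=robot.get_state();w=robot.capture("wrist");H=hsv(w)
b=cv2.inRange(H,(98,90,20),(125,255,255))>0
t=cv2.inRange(H,(10,110,20),(90,255,255))>0
dark=(H[...,2]<40)&~b
val=~cv2.dilate((t|dark).astype(np.uint8),np.ones((7,7))).astype(bool)
M=rot(s["eef_rot"]);v0=[.5944,.0255,3.2987]
near=sil(w,s,v0)>0;near=cv2.dilate(near.astype(np.uint8),np.ones((41,41)))>0;val&=near
bb=blob(b,(0,0)) if False else b
f=lambda v:np.abs(sil(w,s,v)-b)[val].sum()
r=minimize(f,v0,method="Nelder-Mead",options=dict(initial_simplex=[v0,[.600,.0255,3.2987],[.5944,.031,3.2987],[.5944,.0255,3.36]],xatol=1e-4,fatol=.3))
print(s["tool_pos"],s["force"].round(1),"stand",r.x,np.degrees(r.x[2]),r.fun,f(v0),(b&val).sum(),val.sum())
q=M.T@(np.r_[r.x[:2],.0]-s["tool_pos"]);print("stand origin in tool y",q[1],"yaw rel tool",np.degrees(r.x[2]-np.arctan2(*M[[1,0],0]))-360)
for y in(-.003,-.002,-.001,.001,.002,.003): print(y,f(r.x+M[:2,1].tolist()[0]*0+np.r_[M[:2,1]*y,0]).round(1),end=" ")
c=robot.capture("side");bs=cv2.inRange(hsv(c),(98,90,20),(125,255,255))>0
print([np.round(x,4) for x in inhand(w,300)])
E
python3 rel.py; python3 ext.py|head -3
```

```text
[0.60088202 0.02558718 0.07193512] [ 12.5  -0.1 -10.2] stand [0.59637619 0.02558735 3.3085843 ] 189.5679167427067 649.0588235294117 714.6039215686275 3234 12539
stand origin in tool y 0.0008146458229612317 yaw rel tool 0.4560053825233581
-0.003 1866.5 -0.002 1422.6 -0.001 920.6 0.001 978.7 0.002 1464.8 0.003 1908.2 [array([ 1.470e-02,  2.000e-04, -9.000e-03,  2.516e-01,  4.300e-03]), np.float64(0.0516), np.float64(22425.0)]
scene 238 3918 side 513 4659 
x,z,y mm [13.5  4.2 -2.3] tilt 24.8 cost 208.46666666666664
[array([1.600e-02, 4.000e-04, 7.000e-04, 4.443e-01, 3.700e-03]), np.float64(0.0156), np.float64(14368.0)]
```

Call:
jog_arm:
  commands: [0,0,0.002,0,0.3,0,0,0.001,0,0.3,0,0,0,0,0.3]
  squeeze: 20

```text
time: 12.75
tool_pos: [0.6011, 0.0256, 0.0714]
eef_rot: [0.005, -0.079, 0.997, 0.0]
force: [4.2, -0.1, 13.7]
width: 0.34
grasp_force: 45.3
```

```bash
python3 world.py; python3 ext.py|head -2
```

```text
12.75 [0.6011 0.0256 0.0714] [ 4.2 -0.1 13.7] 45.30791625380516 [ 0.0156  0.0005 -0.0011  0.4225 -0.0008] 0.0141
tube origin in groove frame mm [11.   0.5  0.6] tilt 23.6
scene 238 3899 side 516 4679 
x,z,y mm [13.2  4.1 -2.3] tilt 25.1 cost 202.2862745098039
```

Call:
jog_arm:
  commands: [0,0,0,0,0.335,0,0,0,0,0.335]
  squeeze: 20

```text
time: 13.15
tool_pos: [0.6011, 0.0256, 0.0714]
eef_rot: [0.005, -0.079, 0.997, 0.0]
force: [3.7, 0.2, 13.4]
width: 0.335
grasp_force: 45.3
```

Call:
jog_arm:
  commands: [0,0,0,0,0.34,0,0,0,0,0.34]
  squeeze: 20

```text
time: 13.35
tool_pos: [0.6011, 0.0256, 0.0713]
eef_rot: [0.005, -0.079, 0.997, 0.0]
force: [4.6, 0.5, 12.1]
width: 0.342
grasp_force: 33.6
```

Opening controls the grip force smoothly. Easing it a little more.

Call:
jog_arm:
  commands: [0,0,0,0,0.344,0,0,0,0,0.344,0,0,0.001,0,0.344]

```text
time: 13.65
tool_pos: [0.6012, 0.0256, 0.071]
eef_rot: [0.005, -0.079, 0.997, 0.0]
force: [-0.7, 0.1, 25.7]
width: 0.346
grasp_force: 25.8
```

Call:
jog_arm:
  commands: [0,0,0.001,0,0.346,0,0,0.001,0,0.346,0,0,0,0,0.346]

```text
time: 13.95
tool_pos: [0.6017, 0.0256, 0.0703]
eef_rot: [0.006, -0.079, 0.997, 0.0]
force: [-1.1, 0.6, 28.7]
width: 0.346
grasp_force: 23.3
```

```bash
python3 world.py; python3 ext.py|head -2
```

```text
13.95 [0.6017 0.0256 0.0703] [-1.1  0.6 28.7] 23.253792988252826 [ 1.530e-02  6.000e-04 -1.000e-04  5.141e-01 -2.700e-03] 0.0147
tube origin in groove frame mm [ 9.1  0.5 -0.7] tilt 28.8
scene 234 3889 side 506 4652 
x,z,y mm [11.1  4.  -3. ] tilt 31.3 cost 201.10196078431372
```

The tilt is now about 29–31°, so it lies flat in the groove, roughly 10 mm above its seat. I'll unload a little, then slide it down the slope to the stop.

Call:
jog_arm:
  commands: [0,0,-0.004,0,0.346,-0.0026,0,0.0015,0,0.346,-0.0026,0,0.0015,0,0.346,0,0,0,0,0.346]

```text
time: 14.55
tool_pos: [0.6029, 0.0259, 0.0693]
eef_rot: [0.001, -0.079, 0.997, 0.0]
force: [-5.5, -0.7, 23.9]
width: 0.347
grasp_force: 24.0
```

```bash
python3 world.py; python3 ext.py|head -2
```

```text
14.55 [0.6029 0.0259 0.0693] [-5.5 -0.7 23.9] 24.038358043762855 [ 1.500e-02 -3.000e-04 -6.600e-03  3.744e-01  1.720e-02] 0.0435
tube origin in groove frame mm [10.5  1.3  4.9] tilt 21.3
scene 219 3868 side 506 4650 
x,z,y mm [11.2  1.7 -1.3] tilt 31.6 cost 205.22745098039215
```

Call:
jog_arm:
  commands: [0,0,-0.003,0,0.346,-0.0026,0,0.0015,0,0.346,-0.0026,0,0.0015,0,0.346,0,0,0,0,0.346]

```text
time: 15.15
tool_pos: [0.6053, 0.0262, 0.0677]
eef_rot: [-0.002, -0.079, 0.997, 0.0]
force: [-9.3, -1.9, 21.8]
width: 0.345
grasp_force: 24.2
```

```bash
sed -i 's/v,e,n=inhand(w,300)/v,e,n=min((inhand(w,r) for r in (200,280,300,320)),key=lambda q:q[1])/' world.py; python3 world.py; python3 ext.py|head -2
```

```text
15.15 [0.6053 0.0262 0.0677] [-9.3 -1.9 21.8] 24.224866926670074 [ 1.95e-02  5.00e-04 -2.10e-03  5.09e-01 -2.40e-03] 0.0145
tube origin in groove frame mm [ 9.3  0.5 -1.2] tilt 29.3
scene 210 3844 side 507 4649 
x,z,y mm [10.8  2.3 -2.6] tilt 31.3 cost 204.49411764705883
```

The fingers slid along the tube because the downward load pins it. Unload first, then slide with a firmer grip.

Call:
jog_arm:
  commands: [0.002,0,-0.003,0,0.346,0,0,-0.002,0,0.346,0,0,0,0,0.346]

```text
time: 15.65
tool_pos: [0.6043, 0.0261, 0.0691]
eef_rot: [0.0, -0.079, 0.997, -0.001]
force: [7.7, -1.2, -17.1]
width: 0.35
grasp_force: 20.3
```

Call:
jog_arm:
  commands: [0,0,0,0,0.352,0,0,0,0,0.352]

```text
time: 15.85
tool_pos: [0.6042, 0.0262, 0.0691]
eef_rot: [-0.0, -0.079, 0.997, -0.0]
force: [6.2, -1.1, -16.3]
width: 0.355
grasp_force: 15.4
```

```bash
python3 world.py; python3 ext.py|head -2
```

```text
15.85 [0.6042 0.0262 0.0691] [  6.2  -1.1 -16.3] 15.375535637140274 [ 1.840e-02  5.000e-04 -8.000e-04  5.144e-01 -2.200e-03] 0.0154
tube origin in groove frame mm [ 9.2  0.4 -1.1] tilt 29.5
scene 218 3867 side 502 4644 
x,z,y mm [11.4  3.9 -3.4] tilt 31.4 cost 211.94117647058823
```

Call:
jog_arm:
  commands: [-0.001,0,0.0015,0,0.355,-0.001,0,0,0,0.355,-0.001,0,0.0005,0,0.355,0,0,0,0,0.355]

```text
time: 16.45
tool_pos: [0.6045, 0.0262, 0.0686]
eef_rot: [-0.003, -0.079, 0.997, -0.0]
force: [-7.0, -2.4, 0.7]
width: 0.356
grasp_force: 14.2
```

Call:
jog_arm:
  commands: [-0.0017,0,0.001,0,0.355,-0.0017,0,0.001,0,0.355,-0.0017,0,0.001,0,0.355,0,0,0,0,0.355]

```text
time: 16.85
tool_pos: [0.6086, 0.0268, 0.0663]
eef_rot: [-0.004, -0.079, 0.997, -0.0]
force: [-10.8, -2.8, 11.8]
width: 0.358
grasp_force: 14.0
```

```bash
python3 world.py; python3 ext.py|head -2
```

```text
16.85 [0.6086 0.0268 0.0663] [-10.8  -2.8  11.8] 14.005729705095291 [ 2.300e-02  4.000e-04 -3.900e-03  4.953e-01 -1.900e-03] 0.0142
tube origin in groove frame mm [ 9.5  0.5 -0.8] tilt 28.8
scene 188 3803 side 504 4638 
x,z,y mm [11.8  3.5 -4. ] tilt 31.0 cost 235.96470588235292
```

The tube looks wedged in the narrow V from the earlier push: the pads slide along it while it stays about 9 mm up-slope. I'll grip harder, take the load off perpendicular to the slope, then slide.

Call:
jog_arm:
  commands: [0.001,0,-0.001,0,0.33,0,0,0,0,0.31,0,0,0,0,0.31,-0.001,0,-0.002,0,0.31,0,0,0,0,0.31]
  squeeze: 40

```text
time: 17.55
tool_pos: [0.6084, 0.0268, 0.0671]
eef_rot: [-0.004, -0.079, 0.997, -0.0]
force: [-5.2, -2.6, -10.6]
width: 0.336
grasp_force: 42.1
```

Call:
jog_arm:
  commands: [-0.0017,0,0.001,0,0.31,-0.0017,0,0.001,0,0.31,0,0,0,0,0.31]

```text
time: 17.85
tool_pos: [0.6087, 0.0268, 0.0665]
eef_rot: [-0.007, -0.079, 0.997, -0.0]
force: [-19.6, -4.5, 13.9]
width: 0.335
grasp_force: 45.1
```

```bash
python3 world.py; python3 ext.py|head -2
```

```text
17.85 [0.6087 0.0268 0.0665] [-19.6  -4.5  13.9] 45.101560056209564 [ 2.320e-02  4.000e-04 -2.900e-03  4.983e-01  8.000e-04] 0.0143
tube origin in groove frame mm [ 9.2  0.5 -1.2] tilt 29.4
scene 194 3819 side 506 4632 
x,z,y mm [11.6  4.1 -3.4] tilt 33.3 cost 224.79607843137254
```

Run:
```python
from hand import *
v=[.5944,.0255,np.radians(189.)]
c=robot.capture("side")
pts={"stoptop":[[-.06,y,.005] for y in(-.0135,.0135)]+[[-.064,y,.005] for y in(-.0135,.0135)],"high":[[.03,y,-.008] for y in(-.0135,.0135)]}
for k,p in pts.items(): print(k,proj(c,place(gr(np.array(p)),v)).round(1).tolist())
# blue silhouette top edge per column in the untouched side picture
im=cv2.imread("pics/side0.png");b=cv2.inRange(cv2.cvtColor(im,cv2.COLOR_BGR2HSV),(98,90,20),(125,255,255))
for x in list(range(274,292,1))+list(range(310,336,2)):
    r=np.nonzero(b[205:265,x])[0];print(x,(r.min()+205,r.max()+205) if len(r) else None,end="; ")
# same for wrist w1: purple-capped tube relative to its stand
im=cv2.imread("pics/w1.png");s=dict(tool_pos=np.array([.57569107,.04993488,.26790284]),eef_rot=np.array([.00160303,.13206534,.99123866,-.00144471]))
w=robot.capture("wrist");w=dict(w,frame=im);H=hsv(w)
b=cv2.inRange(H,(98,90,20),(125,255,255))>0
t=((cv2.inRange(H,(10,110,25),(25,255,255))>0)|(cv2.inRange(H,(130,60,20),(165,255,255))>0))
k=np.zeros((400,640),bool);k[10:185,440:640]=1
t&=k;t=cv2.morphologyEx(t.astype(np.uint8),cv2.MORPH_CLOSE,np.ones((5,5)))>0
tx=blob(t,(570,110))>0;b&=k
TT=[gr(P) for P in T]
def f(v):
    st=sil(w,s,v[:3]);q=[P+G@np.array([v[3],0,0]) for P in TT];tb=sil(w,s,v[:3],q)
    return np.abs(tb-tx)[k].sum()+np.abs(np.maximum(st-tb,0)-b)[k].sum()
best=None
for y0 in(2.6,2.9,3.3):
    v0=np.array([.54,.29,y0,0.]);S=np.vstack([v0]+[v0+d for d in np.diag([.03,.02,.2,.01])])
    r=minimize(f,v0,method="Nelder-Mead",options=dict(initial_simplex=S,xatol=1e-4,fatol=.5,maxiter=400))
    print("\nfull stand",r.x.round(4),r.fun,tx.sum(),b.sum())
```

```text
stoptop [[280.2, 232.3], [282.3, 223.4], [278.7, 232.7], [280.8, 223.9]]
high [[317.6, 225.8], [318.9, 216.8]]
274 None; 275 None; 276 (np.int64(253), np.int64(255)); 277 (np.int64(248), np.int64(256)); 278 (np.int64(244), np.int64(256)); 279 (np.int64(231), np.int64(256)); 280 (np.int64(227), np.int64(256)); 281 (np.int64(225), np.int64(256)); 282 (np.int64(224), np.int64(256)); 283 (np.int64(225), np.int64(256)); 284 (np.int64(226), np.int64(256)); 285 (np.int64(227), np.int64(257)); 286 (np.int64(227), np.int64(257)); 287 (np.int64(227), np.int64(257)); 288 (np.int64(227), np.int64(257)); 289 (np.int64(226), np.int64(257)); 290 (np.int64(226), np.int64(257)); 291 (np.int64(226), np.int64(257)); 310 (np.int64(220), np.int64(259)); 312 (np.int64(219), np.int64(259)); 314 (np.int64(219), np.int64(259)); 316 (np.int64(218), np.int64(260)); 318 (np.int64(217), np.int64(260)); 320 (np.int64(218), np.int64(260)); 322 (np.int64(224), np.int64(260)); 324 (np.int64(226), np.int64(260)); 326 (np.int64(226), np.int64(260)); 328 (np.int64(226), np.int64(261)); 330 (np.int64(234), np.int64(261)); 332 (np.int64(235), np.int64(255)); 334 None; 
full stand [ 5.634e-01  2.863e-01  2.771e+00 -8.000e-04] 687.0313725490196 5635 7708

full stand [ 5.6320e-01  2.8660e-01  2.7716e+00 -1.2000e-03] 681.9882352941177 5635 7708

full stand [ 5.6350e-01  2.8680e-01  2.7669e+00 -1.7000e-03] 685.4862745098039 5635 7708
```

The reference geometry checks out: the stop and high end match the side picture to about 1 mm, and the purple-capped tube fits its own stand at x≈−1 mm. So our tube really is jammed 9 mm high. I'll pull it free square to the slope with the firm grip.

Call:
jog_arm:
  commands: [0.002,0,-0.001,0,0.31,-0.0005,0,-0.001,0,0.31,-0.0005,0,-0.001,0,0.31,0,0,0,0,0.31]

```text
time: 18.55
tool_pos: [0.6085, 0.0268, 0.0671]
eef_rot: [-0.006, -0.079, 0.997, -0.0]
force: [-9.4, -4.3, -11.4]
width: 0.338
grasp_force: 41.8
```

Call:
jog_arm:
  commands: [-0.0005,0,-0.001,0,0.31,-0.0005,0,-0.001,0,0.31,0,0,0,0,0.31]

```text
time: 18.85
tool_pos: [0.6085, 0.0268, 0.0674]
eef_rot: [-0.007, -0.079, 0.997, -0.001]
force: [-8.3, -3.9, -22.6]
width: 0.335
grasp_force: 42.1
```

```bash
python3 world.py
```

```text
18.85 [0.6085 0.0268 0.0674] [ -8.3  -3.9 -22.6] 42.07133129239082 [ 0.0231  0.0005 -0.0033  0.4961 -0.001 ] 0.0139
tube origin in groove frame mm [ 9.9  0.4 -0.2] tilt 29.3
```

Call:
jog_arm:
  commands: [0,0,-0.001,0,0.31,0,0,-0.001,0,0.31,0,0,0,0,0.31]

```text
time: 19.2
tool_pos: [0.6169, 0.029, 0.0749]
eef_rot: [0.001, -0.079, 0.997, 0.0]
force: [0.5, -0.7, -0.6]
width: 0.337
grasp_force: 39.5
```

Call:
jog_arm:
  commands: [0,0,-0.001,0,0.31,0,0,-0.001,0,0.31,0,0,0,0,0.31]

```text
time: 19.5
tool_pos: [0.6167, 0.0287, 0.0773]
eef_rot: [0.001, -0.079, 0.997, 0.0]
force: [-0.1, -0.1, -0.8]
width: 0.335
grasp_force: 39.5
```

```bash
python3 world.py
```

```text
19.5 [0.6167 0.0287 0.0773] [-0.1 -0.1 -0.8] 39.49648976325989 [ 2.310e-02  5.000e-04 -3.100e-03  5.015e-01 -1.600e-03] 0.0131
tube origin in groove frame mm [ 7.6 -0.2 11.8] tilt 28.6
```

It's free, held at tilt 28.6° about 12 mm above the groove. Lower most of the way, then slide down-slope.

Call:
jog_arm:
  commands: [0.0015,0,0.0026,0,0.31,0.0015,0,0.0026,0,0.31,0.0015,0,0.0026,0,0.31,-0.0026,0,0.0015,0,0.31,-0.0026,0,0.0015,0,0.31,0,0,0,0,0.31]

```text
time: 20.15
tool_pos: [0.6168, 0.0282, 0.0653]
eef_rot: [0.0, -0.079, 0.997, -0.0]
force: [0.8, -1.4, 0.5]
width: 0.335
grasp_force: 40.2
```

```bash
python3 world.py
```

```text
20.15 [0.6168 0.0282 0.0653] [ 0.8 -1.4  0.5] 40.16678931657225 [ 2.320e-02  5.000e-04 -3.100e-03  5.064e-01 -3.000e-04] 0.0131
tube origin in groove frame mm [1.6 0.4 1.5] tilt 29.0
```

Call:
jog_arm:
  commands: [-0.0013,0,0.0008,0,0.31,0.0005,0,0.001,0,0.31,0.0005,0,0.001,0,0.31,0,0,0,0,0.31]

```text
time: 20.6
tool_pos: [0.618, 0.0284, 0.0639]
eef_rot: [0.001, -0.079, 0.997, -0.0]
force: [-0.7, -1.2, 7.1]
width: 0.341
grasp_force: 43.0
```

```bash
python3 world.py
```

```text
20.6 [0.618  0.0284 0.0639] [-0.7 -1.2  7.1] 42.95584701932967 [ 2.310e-02  5.000e-04 -3.300e-03  5.023e-01 -2.700e-03] 0.0129
tube origin in groove frame mm [-0.1  0.3  1. ] tilt 28.6
```

Call:
jog_arm:
  commands: [0,0,0.001,0,0.342,-0.0008,0,0.001,0,0.344,0,0,0,0,0.346,0,0,0,0,0.346]
  squeeze: 20

```text
time: 21.05
tool_pos: [0.6186, 0.0285, 0.0629]
eef_rot: [0.001, -0.079, 0.997, 0.0]
force: [-3.9, -1.2, 18.6]
width: 0.346
grasp_force: 15.3
```

```bash
python3 world.py; python3 ext.py|head -2
```

```text
21.05 [0.6186 0.0285 0.0629] [-3.9 -1.2 18.6] 15.295922218028863 [ 2.310e-02  5.000e-04 -3.500e-03  5.014e-01 -1.200e-03] 0.0142
tube origin in groove frame mm [-1.   0.4  0.6] tilt 28.6
scene 188 3682 side 507 4635 
x,z,y mm [ 1.3  5.5 -3.9] tilt 31.0 cost 211.4627450980392
```

It's at the stop (x −1 mm, tilt matching the earlier seated readings). Unload and release.

Call:
jog_arm:
  commands: [0,0,-0.0015,0,0.346,0,0,0,0,0.35,0,0,0,0,0.36,0,0,0,0,0.37]

```text
time: 21.65
tool_pos: [0.6184, 0.0288, 0.0626]
eef_rot: [0.001, -0.079, 0.997, 0.0]
force: [1.7, -0.5, 3.7]
width: 0.369
grasp_force: 1.9
```

```bash
python3 world.py; python3 ext.py|head -2
```

```text
21.65 [0.6184 0.0288 0.0626] [ 1.7 -0.5  3.7] 1.881865463219583 [ 0.0239 -0.     -0.0027  0.4906  0.0024] 0.0143
tube origin in groove frame mm [-0.8  0.5 -0.7] tilt 28.0
scene 196 3690 side 501 4623 
x,z,y mm [ 1.6  4.3 -3.1] tilt 30.9 cost 224.1686274509804
```

Call:
jog_arm:
  commands: [0,0,0,0,0.45,0,0,0,0,0.6,0,0,0,0,0.8,0,0,0,0,0.8,0,0,-0.01,0,0.8,0,0,-0.03,0,0.8,0,0,-0.04,0,0.8,0,0,-0.04,0,0.8,0,0,-0.04,0,0.8,0,0,0,0,0.8]

```text
time: 22.85
tool_pos: [0.6212, 0.0285, 0.2292]
eef_rot: [0.006, -0.079, 0.997, 0.0]
force: [0.4, -0.5, 0.9]
width: 0.805
grasp_force: 0.0
```

Run:
```python
from ext import *
s=robot.get_state();print(s["time"],s["tool_pos"],s["force"],s["grasp_force"]);ext()
w=robot.capture("wrist");H=hsv(w);t=cv2.inRange(H,(10,110,20),(90,255,255))>0
k=np.zeros((400,640),np.uint8);p=proj(w,O,s)[0];cv2.circle(k,(int(p[0]),int(p[1])),130,1,-1);k=k>0;k&=~((H[...,2]<40)&~t)
def f(v):
    q=[(P@np.array([[np.cos(v[2]),0,np.sin(v[2])],[0,1,0],[-np.sin(v[2]),0,np.cos(v[2])]])+np.array([v[0],v[1],v[3]]))@G.T+[0,0,.085] for P in T]
    return np.abs(sil(w,s,[.5944,.0255,np.radians(189.)],q)-t)[k].sum()
v0=np.zeros(4);r=minimize(f,v0,method="Nelder-Mead",options=dict(initial_simplex=np.vstack([v0,np.diag([.008,.004,.1,.006])]),xatol=1e-4,fatol=.5))
print("wrist: x,y,tilt err,z",r.x*[1e3,1e3,57.3,1e3],r.fun,t[k].sum())
```

```text
22.85 [0.62118212 0.02852179 0.22918389] [ 0.43068444 -0.54878919  0.87731518] 0.0
scene 541 5338 side 664 5474 
x,z,y mm [ 1.1  1.6 -1.2] tilt 27.9 cost 288.6901960784313
wrist: x,y,tilt err,z [-1.86399612  1.0979329   0.15727393  5.78941017] 234.99607843137255 5291
```

```bash
python3 -c "
from cell import robot
print(robot.hand_in())"
```

```text
the job is handed in; nothing more can be done
None
```

The green-capped tube is lying along the empty blue stand's groove, cap at the high end and foot within about 2 mm of the end stop by my measurements. I released it, moved the arm clear and handed the job in at about 23 s; the hand-in gave no verdict, and the tube had jammed about 9 mm high, so I pulled it free and re-laid it.

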